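Close the drawers and the chisel box

TASK

Shut up the bench storage: push both open drawers of the two-drawer unit fully home, and press the lid of the chisel box down until it is shut, in any order. Do it all by pushing with the fingertips: do not pull a drawer farther out or raise the lid farther, do not pick anything up, and leave the tools lying around where they are.

Things in the scene. Friction and masses are not known exactly. Their poses are not given: they have to be found in the camera images.
- drawer_unit: wooden two-drawer unit fixed to the bench, 160 mm deep (its x), 210 mm wide (its y), 85 mm high; origin at the centre of its underside. Its front looks along its own -x. It and the chisel box stand side by side, either one on the left.
- left_drawer (a joint): opening of the drawer on the unit's +y side, in m: 0 fully home, 0.035 to 0.08 at the start, grows as it comes out along the unit's -x; end stop at 0.11. It slides with about 2 N of friction and stays where it is left.
- right_drawer (a joint): the same for the drawer on the unit's -y side
- left_drawer_knob (a point): middle of the outer flat face of the left drawer's round brass knob (22 mm across, 20 mm proud of the drawer front), 43 mm above the bench; moves with the drawer, axes as the unit's. The drawer front is 86 mm wide and reaches from 12 to 73 mm above the bench. With the drawer home its face is flush with the unit's front, and this point is 100 mm ahead of the unit's middle and 50 mm to the +y side.
- right_drawer_knob (a point): the same point on the right drawer's knob, 50 mm to the unit's -y side
- chisel_box: wooden chisel box fixed to the bench, 160 mm deep (x), 210 mm wide (y), 80 mm high without its lid, chisels inside; origin at the centre of its underside
- lid (a joint): angle of the box's lid in rad: 0 shut (lying level on the rim), 0.55 to 1.05 at the start, grows as it opens upward; end stop at 1.5. The hinge is stiff: the lid stays where it is left and takes about 1.5 to 3 N, square to the lid at its free edge, to push down.
- lid_edge (a point): middle of the free front edge of the lid, on its outer (upper) face; moves with the lid. The lid is 160 mm from hinge to edge, 210 mm wide, 10 mm thick; a lip 50 mm wide goes on 13 mm past the edge, level with the lid. With the lid shut this point is 90.5 mm above the bench.
- lid_hinge (a point): middle of the lid's hinge line, 80.5 mm above the bench on the box's +x rim; the hinge runs along the box's y; this point turns with the lid (x axis from the lid's edge towards the hinge, z axis out of the lid's outer face)
- mallet: wooden joiner's mallet standing on its head, 94 mm across, 240 mm tall; origin at the centre of its underside; a bystander
- tape_roll: roll of paper tape lying flat, 90 mm across, 24 mm high; origin at the centre of its underside; a bystander
- chisel: chisel with a dark wooden handle lying on the bench, 255 mm long along its x axis, 26 mm thick; origin on the bench near its middle; a bystander
- try_square: try square lying flat, 120 mm wooden stock along its y axis and 170 mm steel blade along +x, 20 mm high; origin under the middle of the stock; a bystander
- glue_bottle: white plastic bottle standing up, 66 mm across, 180 mm tall; origin at the centre of its underside; a bystander
- marking_gauge: wooden marking gauge, 60 mm square head standing on the bench with a 210 mm beam along x, 74 mm high; origin under the head; a bystander
- pine_offcut: piece of pine 140 x 70 x 32 mm lying flat; origin at the centre of its underside; a bystander

How it is judged:
By the outcome, as a careful person would: the job done as asked, in the order asked, and still so for the second after the job is handed in, with the robot touching nothing.
It also fails if it takes over 58 s, if anything falls off the work surface, if the arm or the gripper's body presses on something with over 40 N, if the wrist force passes 120 N, or if a joint passes its speed limit or range.

ROBOT

A 6-joint arm with a two-finger parallel gripper is mounted at the origin on the work surface. World frame = base frame: x ahead of the robot, y to its left, z up, the work surface at z = 0. Lengths are in m, angles in rad, forces in N, time in s.
With the tool pointing down it reaches from about 0.325 to 0.75 m from the base axis. Payload 7.6 kg.
Tool frame: the origin (TCP) lies on the front face of the gripper's body, between the roots of the fingers; the fingertips stand 73 mm ahead of it and the grasp point (between the pads) lies 54 mm ahead of it (bot.pinch_z is the distance from the TCP to the grasp point, in m); z points along the fingers, y is the line along which they close (so a half turn about z gives the same grasp; the last joint's range is limited). The gripper opens to 85 mm and grips with 20 to 120 N. Pads are 22 mm wide; open, the fingers measure 114 mm over their backs; the gripper's body (76 mm by 85 mm) begins 54 mm behind the grasp point. The pads swing forward as they close: fully open they stand 13 mm farther back than shut.
Start: joints at [1.087, 0.052, 1.401, -0, 1.689, -0.07], TCP at [0.211, 0.481, 0.304] pointing down, gripper open.
Joint ranges: [-2.9, 2.9], [-0.91, 2.17], [0.12, 2.37], [-1.06, 4.2], [0.26, 2.73], [-2.93, 2.93]. Speed limits (rad/s): [2.57, 2.57, 3.01, 3.14, 3.14, 3.14].

INTERFACE

Orientations are given as a unit quaternion [x, y, z, w].
In Python, from plant import bot gives the robot as it stands.
- The arm moves only by the tool step_arm, never from a script. Its argument "rows" is a list of rows, each an object with "delta_pos": the shift along the tool's x, y, z in m, a list of three; "twist": the turn about the tool's z in degrees; "claw": the opening, from -1 (shut) to 1 (fully open), so that 0 is half open. In form: [{"delta_pos": [dx, dy, dz], "twist": twist, "claw": claw}, ...]. A call has exactly 5 rows; each row shifts and turns the commanded pose from where the row before left it, along the tool's axes as they then stand; what a row does not reach is not made up. A row lasts 1/10 s, in which the tool goes at most 50 mm and 8.59 degrees, less where a joint would pass 70% of its speed; a pose out of reach is approached as far as the arm can. A call is refused whole if a number of a shift passes 0.05 or a number of a turn 8.59, either way. A call with a gripper value outside its range is refused whole. The fingers move at their own pace and stop on an object; the grip force is fixed at half the most. Time passes only in rows, so rows that do not move let the fingers close, or fill a call up. It gives the time, the measured TCP pose, the force, the opening and the grip force at its end, in the units of the state.
- bot.state(): the state, without advancing time (a new reading comes with each control period).
- bot.grab_frame(name): name is "side" or "top"; returns a dict with "img" (384x512x3 uint8, red, green, blue), "range_z" (384x512 float32, m along the optical axis (not along the pixel's ray), 0 where there is no reading), "mtx" (3x3 intrinsics, pixels), "dist_coeffs" ([k1, k2, p1, p2, k3] as OpenCV has them; the pictures are not rectified), "rvec" (rotation vector, rad) and "tvec" (3), from world to camera coordinates, as OpenCV has them. Camera axes: x right, y down, z forward; pixel columns grow to the right and rows downward; lengths in m; the calibration is good to about 2 mm. A picture is of the moment at which its call begins.
- bot.close_job(): hands the job in; it is judged then, once.
The state is a dict: "time_s": time; "joint_positions": joint angles; "dq": joint speeds; "joint_torque": joint torques, N m; "tool_pos": TCP position; "tool_rot": TCP orientation; "force": force on the tool from outside, world axes, zero at the start; "moment": the same for the moment, N m; "gripper_width": opening from 0.0 (shut) to 1.0 (fully open); "finger_force": force on a finger pad.
Only numpy, scipy, OpenCV 4.12 (cv2) and the standard library are available. Lean on these libraries where they do the work, as an engineer would, in place of code of your own. Each camera call takes 0.05 s, during which the arm holds its last target. There are 200 camera calls.

## Working session

There is one attempt and no reset: what is moved stays moved. The work goes in short steps, Python scripts to look and compute and a tool call to move; the robot and the scene stay as the last step left them, time stands still between calls to the robot, and variables do not carry over. Pictures are saved under pics/ and viewed, at most 10 in all, crops included, and the job is handed in when it is done.

Besides the shell and the picture viewer there is one more tool, called by a JSON object that holds its "api" and its "payload", one argument or row to a line. step_arm: Moves the arm, as the interface text tells. Its arguments: {"type":"object","properties":{"rows":{"type":"array"}},"required":["rows"]}

```bash
mkdir -p pics; cat > h.py <<'E'
import numpy as np, cv2
from plant import bot
def grab(n):
    f=bot.grab_frame(n); R=cv2.Rodrigues(np.array(f["rvec"],float))[0]; t=np.array(f["tvec"],float).ravel()
    return f,R,t
def cloud(n):
    f,R,t=grab(n); h,w=f["range_z"].shape
    u,v=np.meshgrid(np.arange(w),np.arange(h))
    p=cv2.undistortPoints(np.stack([u,v],-1).reshape(-1,1,2).astype(np.float64),np.array(f["mtx"]),np.array(f["dist_coeffs"])).reshape(h,w,2)
    z=f["range_z"][...,None].astype(float)
    c=np.concatenate([p*z,z],-1)
    P=(c-t)@R
    P[f["range_z"]==0]=np.nan
    return f,P
E
python3 - <<'E'
from h import *
ims=[]
for n in("top","side"):
    f,P=cloud(n); np.savez(n+"0.npz",P=P,img=f["img"]); 
    cv2.imwrite(f"pics/{n}0.png",f["img"][...,::-1])
    R=cv2.Rodrigues(np.array(f["rvec"],float))[0];print(n,-R.T@np.array(f["tvec"]).ravel(),R[2])
print(bot.state())
E
```

```text
top [ 0.39031953 -0.02596833  1.47997906] [ 0.14215944  0.01156276 -0.98977623]
side [ 0.5441714  -0.79345927  0.89839148] [ 0.03908453  0.70346417 -0.70965524]
{'time_s': 0.1, 'joint_positions': array([ 1.08669371e+00,  5.27572084e-02,  1.40162642e+00, -7.21234589e-06,
        1.68860738e+00, -7.03021313e-02]), 'dq': array([ 1.08602292e-03, -3.06782473e-03, -3.03864491e-03, -8.00504222e-05,
        1.34097399e-03,  6.50105764e-04]), 'joint_torque': array([ 1.05948784e-03, -3.82581997e+01, -3.60984457e+01, -1.20849554e-04,
        4.70545070e-03,  1.94919187e-05]), 'tool_pos': array([0.21099995, 0.48054624, 0.30316363]), 'tool_rot': array([ 2.05427608e-01,  9.78672064e-01, -6.73463726e-04, -1.87895530e-04]), 'force': array([ 0.32574035,  1.27328393, -0.60651083]), 'moment': array([ 0.00684962, -0.00889319,  0.04257049]), 'finger_force': 0.0, 'gripper_width': 0.9983421275861128}
```

View pics/top0.png

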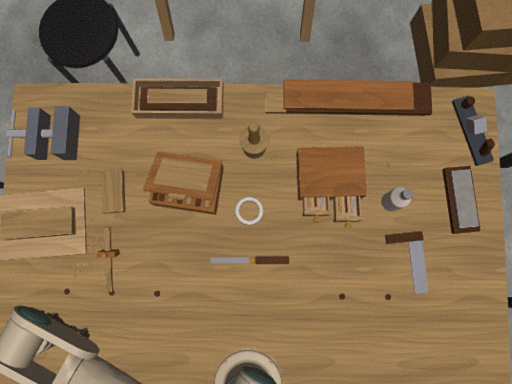

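View pics/side0.png

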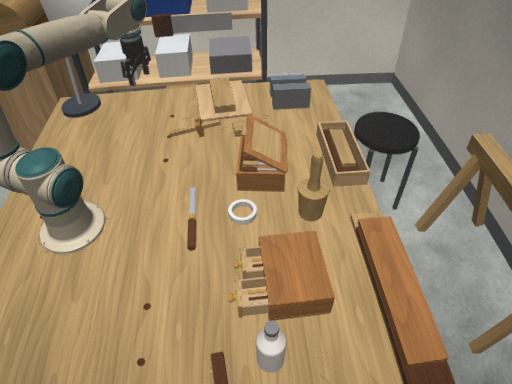

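The top view shows the drawer unit's top at about (297–366, 147–197), with knobs near (317,218) and (348,224). The chisel box with its raised lid is at (145–222, 152–213). The tape (249,210), chisel (250,260) and mallet (253,140) lie between and in front of them.

```bash
python3 - <<'E'
from h import *
T=np.load("top0.npz");S=np.load("side0.npz")
P=T["P"]
def box(a): 
    return np.nanmin(a,0).round(3),np.nanmax(a,0).round(3)
sub=P[140:205,290:372].reshape(-1,3); m=sub[(sub[:,2]>.078)&(sub[:,2]<.092)]
r=cv2.minAreaRect(m[:,:2].astype(np.float32)); print("unit",r,np.median(m[:,2])); print(cv2.boxPoints(r).round(4))
# side view top too
sub=S["P"][225:320,225:335].reshape(-1,3); m=sub[(sub[:,2]>.078)&(sub[:,2]<.092)]
r=cv2.minAreaRect(m[:,:2].astype(np.float32)); print("unit side",r)
for nm,D,(a,b,c,d) in(("top",T,(190,235,290,372)),("side",S,(240,320,222,275))):
    hsv=cv2.cvtColor(D["img"],cv2.COLOR_RGB2HSV)[a:b,c:d]; Q=D["P"][a:b,c:d]
    k=((hsv[...,1]>165)&(hsv[...,2]>140)&(hsv[...,0]>13)&(hsv[...,0]<30)).astype(np.uint8)
    n,l,st,ce=cv2.connectedComponentsWithStats(k)
    for i in range(1,n):
        if st[i,4]>=4:
            q=Q[l==i]; print(nm,"knob",st[i,4],(ce[i]+[c,a]).round(1),np.nanmedian(q,0).round(3),*box(q))
# drawer-front top edge: z ~0.073
sub=P[190:235,290:372].reshape(-1,3); m=sub[(sub[:,2]>.068)&(sub[:,2]<.078)]
for s in m[np.argsort(m[:,1])][::6]: print(s.round(3),end=' ')
print()
# lid
for nm,D,(a,b,c,d) in(("top",T,(145,220,138,228)),("side",S,(110,190,232,292))):
    q=D["P"][a:b,c:d]; q=q[(q[...,2]>.096)]; print(nm,"lid",len(q),*box(q))
    rng=np.random.default_rng(0);best=None
    for _ in range(300):
        s=q[rng.choice(len(q),3,False)];nn=np.cross(s[1]-s[0],s[2]-s[0]);L=np.linalg.norm(nn)
        if L<1e-6: continue
        nn/=L; w=np.abs((q-s[0])@nn)<.004
        if best is None or w.sum()>best.sum(): best=w
    i=q[best]; c0=i.mean(0);nn=np.linalg.svd(i-c0)[2][2]; nn*=np.sign(nn[2])
    print(" n",nn.round(3),"tilt",np.arccos(nn[2]).round(3),"yaw",np.arctan2(nn[1],nn[0]).round(3),"c",c0.round(3),len(i),*box(i))
    # in-plane extents
    yaw=np.arctan2(nn[1],nn[0]); yaw=yaw+np.pi if abs(yaw)>1.57 else yaw
    print(" yaw used",yaw); ex=np.array([np.cos(yaw),np.sin(yaw),0]);ey=np.array([-ex[1],ex[0],0]);ez=np.cross(nn,ey)
    for v in(ex,ey,ez): print("  ",np.percentile(i@v,[0,1,50,99,100]).round(3))
E
```

```text
unit ((0.6729983687400818, -0.25756633281707764), (0.16218821704387665, 0.21210087835788727), 2.1782679557800293) 0.0840833931282064
[[ 0.5879 -0.1547]
 [ 0.596  -0.3666]
 [ 0.7581 -0.3605]
 [ 0.75   -0.1485]]
unit side ((0.6743331551551819, -0.25854602456092834), (0.16191066801548004, 0.21242396533489227), 2.1115193367004395)
top knob 18 [339.6 203.4] [ 0.578 -0.292  0.029] [ 0.553 -0.293  0.025] [ 0.6   -0.283  0.083]
top knob 8 [309.  201.5] [ 0.583 -0.192  0.028] [ 0.571 -0.192  0.024] [ 0.595 -0.191  0.035]
top knob 15 [316.7 218.5] [ 0.524 -0.214  0.049] [ 0.521 -0.222  0.044] [ 0.534 -0.208  0.058]
top knob 17 [347.9 224.5] [ 0.506 -0.312  0.051] [ 0.503 -0.321  0.045] [ 0.516 -0.307  0.06 ]
[ 0.597 -0.365  0.071] [ 0.53  -0.35   0.074] [ 0.596 -0.345  0.076] [ 0.53  -0.341  0.074] [ 0.524 -0.335  0.07 ] [ 0.53  -0.329  0.07 ] [ 0.529 -0.321  0.077] [ 0.53  -0.313  0.069] [ 0.523 -0.306  0.073] [ 0.527 -0.3    0.071] [ 0.526 -0.293  0.078] [ 0.529 -0.284  0.074] [ 0.529 -0.278  0.073] [ 0.523 -0.272  0.072] [ 0.539 -0.25   0.07 ] [ 0.539 -0.244  0.07 ] [ 0.545 -0.237  0.074] [
[... 194 characters left out ...]
187  0.071] [ 0.544 -0.18   0.074] [ 0.544 -0.174  0.069] [ 0.592 -0.155  0.069] 
top lid 2596 [0.564 0.095 0.096] [0.72  0.317 0.183]
 n [ 0.517 -0.07   0.853] tilt 0.548 yaw -0.136 c [0.638 0.204 0.138] 2330 [0.566 0.095 0.096] [0.72  0.317 0.183]
 yaw used -0.13562251910976325
   [0.533 0.538 0.603 0.671 0.676]
   [0.187 0.188 0.288 0.392 0.395]
   [-0.527 -0.522 -0.443 -0.367 -0.361]
side lid 1645 [0.564 0.09  0.096] [0.718 0.315 0.181]
 n [ 0.519 -0.074  0.852] tilt 0.552 yaw -0.141 c [0.639 0.194 0.138] 1558 [0.566 0.09  0.096] [0.718 0.315 0.181]
 yaw used -0.14068078742263257
   [0.533 0.539 0.605 0.672 0.676]
   [0.182 0.186 0.279 0.393 0.4  ]
   [-0.525 -0.521 -0.443 -0.365 -0.361]
```

{"api": "step_arm", "payload": {
  "rows": [
    {"delta_pos":[0,0,0],"twist":-8.59,"claw":-1},
    {"delta_pos":[0,0,0],"twist":-8.59,"claw":-1},
    {"delta_pos":[0,0,0],"twist":-8.59,"claw":-1},
    {"delta_pos":[0,0,0],"twist":0,"claw":-1},
    {"delta_pos":[0,0,0],"twist":0,"claw":-1}
  ]
}}

```text
time_s: 0.6
tool_pos: [0.211, 0.4807, 0.3036]
tool_rot: [-0.016, 1.0, -0.0, -0.0]
force: [-0.6, 0.1, -0.2]
gripper_width: 0.146
finger_force: 0.0
```

{"api": "step_arm", "payload": {
  "rows": [
    {"delta_pos":[-0.036,-0.028,0],"twist":0,"claw":-1},
    {"delta_pos":[-0.036,-0.028,0],"twist":0,"claw":-1},
    {"delta_pos":[-0.036,-0.028,0],"twist":0,"claw":-1},
    {"delta_pos":[-0.036,-0.028,0],"twist":0,"claw":-1},
    {"delta_pos":[-0.036,-0.028,0],"twist":0,"claw":-1}
  ]
}}

```text
time_s: 1.1
tool_pos: [0.3972, 0.346, 0.3039]
tool_rot: [-0.016, 1.0, 0.0, 0.0]
force: [0.5, 0.9, 0.1]
gripper_width: 0.002
finger_force: 0.0
```

{"api": "step_arm", "payload": {
  "rows": [
    {"delta_pos":[-0.036,-0.028,0],"twist":0,"claw":-1},
    {"delta_pos":[-0.036,-0.028,0],"twist":0,"claw":-1},
    {"delta_pos":[-0.036,-0.028,0],"twist":0,"claw":-1},
    {"delta_pos":[-0.036,-0.028,0],"twist":0,"claw":-1},
    {"delta_pos":[0,0,0],"twist":0,"claw":-1}
  ]
}}

```text
time_s: 1.6
tool_pos: [0.5471, 0.2368, 0.3025]
tool_rot: [-0.013, 1.0, -0.001, -0.0]
force: [0.0, 1.2, -0.3]
gripper_width: 0.002
finger_force: 0.0
```

{"api": "step_arm", "payload": {
  "rows": [
    {"delta_pos":[-0.016,-0.012,0],"twist":0,"claw":-1},
    {"delta_pos":[-0.016,-0.012,0.01],"twist":0,"claw":-1},
    {"delta_pos":[0,0,0.02],"twist":0,"claw":-1},
    {"delta_pos":[0,0,0.01],"twist":0,"claw":-1},
    {"delta_pos":[0,0,0.01],"twist":0,"claw":-1}
  ]
}}

```text
time_s: 2.1
tool_pos: [0.5763, 0.2181, 0.2532]
tool_rot: [-0.017, 1.0, 0.0, -0.0]
force: [-0.6, -0.1, 0.5]
gripper_width: -0.002
finger_force: 0.0
```

{"api": "step_arm", "payload": {
  "rows": [
    {"delta_pos":[0,0,0.01],"twist":0,"claw":-1},
    {"delta_pos":[0,0,0.01],"twist":0,"claw":-1},
    {"delta_pos":[0,0,0.01],"twist":0,"claw":-1},
    {"delta_pos":[0,0,0],"twist":0,"claw":-1},
    {"delta_pos":[0,0,0],"twist":0,"claw":-1}
  ]
}}

```text
time_s: 2.6
tool_pos: [0.5767, 0.2176, 0.2236]
tool_rot: [-0.018, 1.0, -0.0, -0.0]
force: [0.8, 0.2, 1.1]
gripper_width: 0.003
finger_force: 0.0
```

```bash
python3 - <<'E'
from h import *
f,P=cloud("side"); cv2.imwrite("pics/s1.png",cv2.resize(f["img"][80:240,150:350,::-1],(750,600)))
q=P[110:190,232:292]; q=q[(q[...,2]>.094)&(q[...,2]<.19)&(q[...,1]>.09)&(q[...,1]<.32)&(q[...,0]>.5)]
q=q[(np.abs(q[:,1]-.212)>.05)]
c=q.mean(0);n=np.linalg.svd(q-c)[2][2];print(n,np.arccos(abs(n[2])),q.max(0))
E
```

```text
[ 0.35492936 -0.05613867  0.93320609] 0.3675622928405641 [0.71946602 0.31487525 0.14910456]
```

View pics/s1.png

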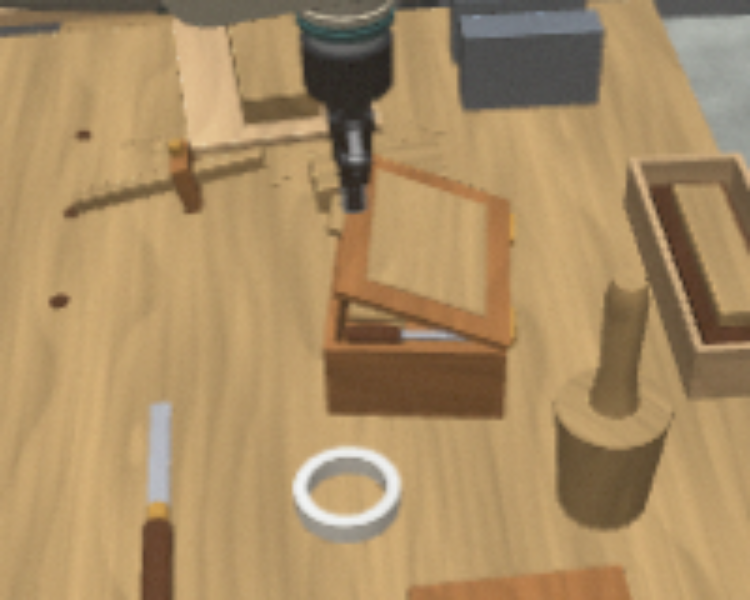

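The picture shows the closed tips at about (353,208) pressing on the lid near its front edge. The lid is down to 0.37 rad, so I'll carry on down.

{"api": "step_arm", "payload": {
  "rows": [
    {"delta_pos":[0,0,0.01],"twist":0,"claw":-1},
    {"delta_pos":[0,0,0.01],"twist":0,"claw":-1},
    {"delta_pos":[0,0,0.01],"twist":0,"claw":-1},
    {"delta_pos":[0,0,0.01],"twist":0,"claw":-1},
    {"delta_pos":[0,0,0],"twist":0,"claw":-1}
  ]
}}

```text
time_s: 3.15
tool_pos: [0.5761, 0.2174, 0.1813]
tool_rot: [-0.018, 1.0, -0.001, -0.002]
force: [0.2, -0.4, -0.1]
gripper_width: -0.001
finger_force: 0.0
```

{"api": "step_arm", "payload": {
  "rows": [
    {"delta_pos":[0,0,0.004],"twist":0,"claw":-1},
    {"delta_pos":[0,0,0.003],"twist":0,"claw":-1},
    {"delta_pos":[0,0,0.002],"twist":0,"claw":-1},
    {"delta_pos":[0,0,0],"twist":0,"claw":-1},
    {"delta_pos":[0,0,0],"twist":0,"claw":-1}
  ]
}}

```text
time_s: 3.65
tool_pos: [0.5769, 0.2177, 0.1749]
tool_rot: [-0.018, 1.0, 0.0, 0.0]
force: [-0.0, -0.3, -0.3]
gripper_width: -0.002
finger_force: 0.0
```

{"api": "step_arm", "payload": {
  "rows": [
    {"delta_pos":[0,0,0.003],"twist":0,"claw":-1},
    {"delta_pos":[0,0,0.003],"twist":0,"claw":-1},
    {"delta_pos":[0,0,0.002],"twist":0,"claw":-1},
    {"delta_pos":[0,0,0],"twist":0,"claw":-1},
    {"delta_pos":[0,0,0],"twist":0,"claw":-1}
  ]
}}

```text
time_s: 4.15
tool_pos: [0.5768, 0.2176, 0.1667]
tool_rot: [-0.018, 1.0, -0.0, -0.0]
force: [-0.2, 0.4, -0.6]
gripper_width: 0.003
finger_force: 0.0
```

```bash
cat > lid.py <<'E'
from h import *
for n,(a,b,c,d) in(("side",(110,190,232,292)),("top",(145,220,138,228))):
    f,P=cloud(n)
    q=P[a:b,c:d]; q=q[(q[...,2]>.086)&(q[...,2]<.18)&(q[...,1]>.09)&(q[...,1]<.32)&(q[...,0]>.5)]
    e=q@np.array([.9905,-.1376,0]); y=q@np.array([.1376,.9905,0])
    for m in((y>.19)&(y<.24),(y>.34)&(y<.39)):
        if m.sum()>20: print(n,m.sum(),"tilt",-np.polyfit(e[m],q[m,2],1)[0],"front z",np.median(q[m&(e<.535),2]) if (m&(e<.535)).any() else None,"emin",e[m].min())
E
python3 lid.py
```

```text
side 505 tilt 0.050096703292797945 front z 0.09395682036979007 emin 0.5180267348264375
side 296 tilt 0.024302142208733106 front z 0.09490874164740941 emin 0.520659106456196
top 777 tilt 0.021518814654601693 front z 0.09231443380008442 emin 0.5176311153405267
top 186 tilt 0.01576380679074229 front z 0.0924557344722451 emin 0.5170767362681664
```

{"api": "step_arm", "payload": {
  "rows": [
    {"delta_pos":[0,0,0.002],"twist":0,"claw":-1},
    {"delta_pos":[0,0,0.001],"twist":0,"claw":-1},
    {"delta_pos":[0,0,0.001],"twist":0,"claw":-1},
    {"delta_pos":[0,0,0],"twist":0,"claw":-1},
    {"delta_pos":[0,0,0],"twist":0,"claw":-1}
  ]
}}

```text
time_s: 4.75
tool_pos: [0.5768, 0.2177, 0.1632]
tool_rot: [-0.018, 1.0, 0.0, 0.0]
force: [-1.1, -0.4, 3.2]
gripper_width: -0.001
finger_force: 1.6
```

{"api": "step_arm", "payload": {
  "rows": [
    {"delta_pos":[0,0,0.001],"twist":0,"claw":-1},
    {"delta_pos":[0,0,0.001],"twist":0,"claw":-1},
    {"delta_pos":[0,0,0],"twist":0,"claw":-1},
    {"delta_pos":[0,0,0],"twist":0,"claw":-1},
    {"delta_pos":[0,0,0],"twist":0,"claw":-1}
  ]
}}

```text
time_s: 5.25
tool_pos: [0.5768, 0.2178, 0.163]
tool_rot: [-0.018, 1.0, 0.0, 0.0]
force: [-6.5, -2.7, 12.9]
gripper_width: 0.004
finger_force: 6.4
```

{"api": "step_arm", "payload": {
  "rows": [
    {"delta_pos":[0,0,-0.02],"twist":0,"claw":-1},
    {"delta_pos":[0,0,-0.04],"twist":0,"claw":-1},
    {"delta_pos":[0,0,-0.04],"twist":0,"claw":-1},
    {"delta_pos":[0.012,-0.043,0],"twist":0,"claw":-1},
    {"delta_pos":[0.012,-0.043,0],"twist":0,"claw":-1}
  ]
}}

```text
time_s: 5.75
tool_pos: [0.5559, 0.1306, 0.2621]
tool_rot: [-0.019, 1.0, 0.0, 0.002]
force: [-0.1, -1.2, -0.2]
gripper_width: -0.001
finger_force: 0.0
```

{"api": "step_arm", "payload": {
  "rows": [
    {"delta_pos":[0.012,-0.043,0],"twist":0,"claw":-1},
    {"delta_pos":[0.012,-0.043,0],"twist":0,"claw":-1},
    {"delta_pos":[0.012,-0.043,0],"twist":0,"claw":-1},
    {"delta_pos":[0.012,-0.043,0],"twist":0,"claw":-1},
    {"delta_pos":[0.012,-0.043,0],"twist":0,"claw":-1}
  ]
}}

```text
time_s: 6.25
tool_pos: [0.5029, -0.0878, 0.2607]
tool_rot: [-0.018, 1.0, -0.0, 0.0]
force: [0.4, 0.6, -0.2]
gripper_width: -0.004
finger_force: 0.0
```

{"api": "step_arm", "payload": {
  "rows": [
    {"delta_pos":[0.012,-0.043,0],"twist":0,"claw":-1},
    {"delta_pos":[0.012,-0.043,0],"twist":0,"claw":-1},
    {"delta_pos":[0.012,-0.043,0],"twist":0,"claw":-1},
    {"delta_pos":[0,0,0],"twist":0,"claw":-1},
    {"delta_pos":[0,0,0],"twist":0,"claw":-1}
  ]
}}

```text
time_s: 6.75
tool_pos: [0.472, -0.2171, 0.2605]
tool_rot: [-0.017, 1.0, 0.0, -0.0]
force: [0.2, 1.1, 0.2]
gripper_width: 0.003
finger_force: 0.0
```

```bash
python3 lid.py
```

```text
side 495 tilt 0.0012238017213324747 front z 0.09046077811649163 emin 0.5182062443307471
side 363 tilt 0.0019089582428144516 front z 0.09044648897826535 emin 0.5166758415537347
top 723 tilt -0.0030425567852964143 front z 0.08972307150638649 emin 0.51723121804578
top 702 tilt 0.002546781887398901 front z 0.08992586895940007 emin 0.516528702536928
```

{"api": "step_arm", "payload": {
  "rows": [
    {"delta_pos":[0,0.001,0.05],"twist":0,"claw":-1},
    {"delta_pos":[0,0,0.05],"twist":0,"claw":-1},
    {"delta_pos":[0,0,0.04],"twist":0,"claw":-1},
    {"delta_pos":[0,0,0.01],"twist":0,"claw":-1},
    {"delta_pos":[0,0,0],"twist":0,"claw":-1}
  ]
}}

```text
time_s: 7.35
tool_pos: [0.4722, -0.2142, 0.1101]
tool_rot: [-0.019, 1.0, 0.001, -0.001]
force: [-0.4, -0.6, 0.7]
gripper_width: 0.001
finger_force: 0.0
```

{"api": "step_arm", "payload": {
  "rows": [
    {"delta_pos":[-0.02,0,0],"twist":0,"claw":-1},
    {"delta_pos":[-0.01,0,0],"twist":0,"claw":-1},
    {"delta_pos":[-0.01,0,0],"twist":0,"claw":-1},
    {"delta_pos":[-0.01,0,0],"twist":0,"claw":-1},
    {"delta_pos":[0,0,0],"twist":0,"claw":-1}
  ]
}}

```text
time_s: 7.85
tool_pos: [0.5235, -0.2135, 0.1116]
tool_rot: [-0.018, 1.0, -0.0, 0.001]
force: [-0.8, -0.1, 0.5]
gripper_width: -0.004
finger_force: 0.0
```

{"api": "step_arm", "payload": {
  "rows": [
    {"delta_pos":[-0.01,0,0],"twist":0,"claw":-1},
    {"delta_pos":[-0.01,0,0],"twist":0,"claw":-1},
    {"delta_pos":[-0.005,0,0],"twist":0,"claw":-1},
    {"delta_pos":[0,0,0],"twist":0,"claw":-1},
    {"delta_pos":[0,0,0],"twist":0,"claw":-1}
  ]
}}

```text
time_s: 8.35
tool_pos: [0.5474, -0.2126, 0.1107]
tool_rot: [-0.018, 1.0, 0.0, 0.0]
force: [0.2, 0.3, -1.0]
gripper_width: 0.001
finger_force: 0.0
```

Check that the drawer is moving with the tip.

```bash
cat > drw.py <<'E'
from h import *
import sys
f,P=cloud("top"); 
if len(sys.argv)>1: cv2.imwrite("pics/"+sys.argv[1],cv2.resize(f["img"][130:260,270:420,::-1],(692,600)))
c0=np.array([.6737,-.258]);ex=np.array([.9993,.0375]);ey=np.array([-.0375,.9993])
S=cloud("side")[1]
for n,Q in(("top",P),("side",S)):
    q=Q.reshape(-1,3);q=q[np.isfinite(q[:,0])];x=(q[:,:2]-c0)@ex;y=(q[:,:2]-c0)@ey
    for s,nm in((1,"left"),(-1,"right")):
        m=(np.abs(y*s-.05)<.04)&(np.abs(y*s-.05)>.018)&(q[:,2]>.03)&(q[:,2]<.08)&(x<-.06)&(x>-.2)
        k=(np.abs(y*s-.05)<.011)&(q[:,2]>.03)&(q[:,2]<.065)&(x<-.06)&(x>-.22)
        print(n,nm,"front opening",[round(-np.percentile(x[m],p)-.08,4) for p in(2,10)] if m.sum()>5 else None,"knob opening",round(-np.percentile(x[k],3)-.1,4) if k.sum()>3 else None)
E
python3 drw.py d1.png
```

```text
top left front opening None knob opening None
top right front opening [np.float64(0.074), np.float64(0.0732)] knob opening 0.0729
side left front opening [np.float64(0.0139), np.float64(0.0136)] knob opening 0.0195
side right front opening [np.float64(0.0722), np.float64(0.0672)] knob opening 0.0736
```

View pics/d1.png

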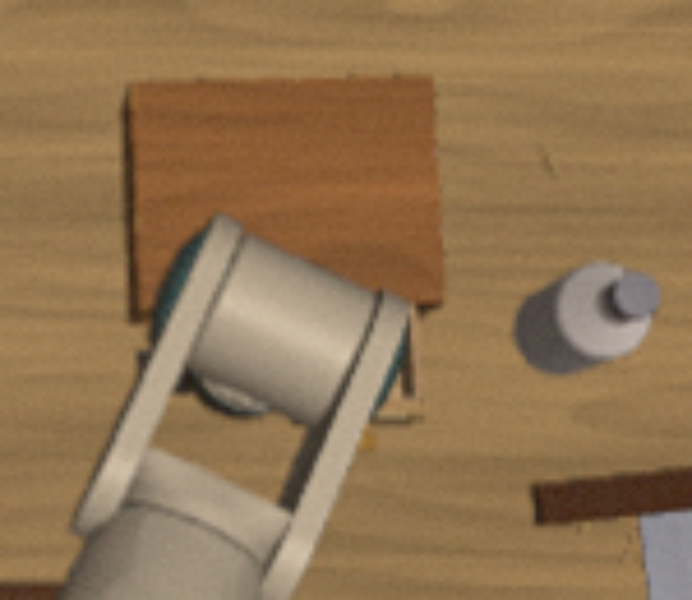

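The arm hides the left drawer from above, and the right drawer still stands out at about (390,415). The side cloud puts the left drawer's opening at about 14 mm, so it is moving with the tip.

{"api": "step_arm", "payload": {
  "rows": [
    {"delta_pos":[-0.006,0,0],"twist":0,"claw":-1},
    {"delta_pos":[-0.004,0,0],"twist":0,"claw":-1},
    {"delta_pos":[-0.002,0,0],"twist":0,"claw":-1},
    {"delta_pos":[0,0,0],"twist":0,"claw":-1},
    {"delta_pos":[0,0,0],"twist":0,"claw":-1}
  ]
}}

```text
time_s: 8.95
tool_pos: [0.5595, -0.2121, 0.111]
tool_rot: [-0.018, 1.0, 0.0, 0.0]
force: [0.2, 0.2, 0.2]
gripper_width: 0.002
finger_force: 0.0
```

{"api": "step_arm", "payload": {
  "rows": [
    {"delta_pos":[-0.001,0,0],"twist":0,"claw":-1},
    {"delta_pos":[-0.001,0,0],"twist":0,"claw":-1},
    {"delta_pos":[0,0,0],"twist":0,"claw":-1},
    {"delta_pos":[0,0,0],"twist":0,"claw":-1},
    {"delta_pos":[0,0,0],"twist":0,"claw":-1}
  ]
}}

```text
time_s: 9.45
tool_pos: [0.5613, -0.2121, 0.1109]
tool_rot: [-0.018, 1.0, 0.0, 0.0]
force: [-1.4, 0.7, 1.5]
gripper_width: 0.0
finger_force: 0.6
```

{"api": "step_arm", "payload": {
  "rows": [
    {"delta_pos":[-0.001,0,0],"twist":0,"claw":-1},
    {"delta_pos":[-0.001,0,0],"twist":0,"claw":-1},
    {"delta_pos":[0,0,0],"twist":0,"claw":-1},
    {"delta_pos":[0,0,0],"twist":0,"claw":-1},
    {"delta_pos":[0,0,0],"twist":0,"claw":-1}
  ]
}}

```text
time_s: 9.95
tool_pos: [0.5625, -0.2121, 0.1109]
tool_rot: [-0.018, 1.0, 0.0, -0.001]
force: [-7.3, 0.0, 4.2]
gripper_width: 0.0
finger_force: 3.7
```

{"api": "step_arm", "payload": {
  "rows": [
    {"delta_pos":[-0.001,0,0],"twist":0,"claw":-1},
    {"delta_pos":[-0.001,0,0],"twist":0,"claw":-1},
    {"delta_pos":[0,0,0],"twist":0,"claw":-1},
    {"delta_pos":[0,0,0],"twist":0,"claw":-1},
    {"delta_pos":[0,0,0],"twist":0,"claw":-1}
  ]
}}

```text
time_s: 10.45
tool_pos: [0.5629, -0.2122, 0.1109]
tool_rot: [-0.018, 1.0, 0.001, -0.004]
force: [-18.1, 2.7, 11.9]
gripper_width: 0.005
finger_force: 9.3
```

{"api": "step_arm", "payload": {
  "rows": [
    {"delta_pos":[0.02,0,0],"twist":0,"claw":-1},
    {"delta_pos":[0.04,0,0],"twist":0,"claw":-1},
    {"delta_pos":[0.04,0,0],"twist":0,"claw":-1},
    {"delta_pos":[0.025,0,0],"twist":0,"claw":-1},
    {"delta_pos":[0,0,0],"twist":0,"claw":-1}
  ]
}}

```text
time_s: 10.95
tool_pos: [0.4383, -0.2165, 0.1106]
tool_rot: [-0.017, 1.0, 0.0, -0.0]
force: [0.4, 0.7, -0.1]
gripper_width: -0.0
finger_force: 0.0
```

{"api": "step_arm", "payload": {
  "rows": [
    {"delta_pos":[0,-0.035,0],"twist":0,"claw":-1},
    {"delta_pos":[0,-0.035,0],"twist":0,"claw":-1},
    {"delta_pos":[0,-0.03,0],"twist":0,"claw":-1},
    {"delta_pos":[0,0,0],"twist":0,"claw":-1},
    {"delta_pos":[0,0,0],"twist":0,"claw":-1}
  ]
}}

```text
time_s: 11.45
tool_pos: [0.4444, -0.3167, 0.1107]
tool_rot: [-0.018, 1.0, 0.0, 0.0]
force: [0.5, -0.2, -0.0]
gripper_width: -0.001
finger_force: 0.0
```

```bash
python3 drw.py
```

```text
top left front opening [np.float64(0.0013), np.float64(0.0011)] knob opening 0.0009
top right front opening [np.float64(0.0738), np.float64(0.0684)] knob opening 0.0694
side left front opening [np.float64(0.0002), np.float64(0.0001)] knob opening 0.0002
side right front opening [np.float64(0.0721), np.float64(0.0671)] knob opening 0.0736
```

{"api": "step_arm", "payload": {
  "rows": [
    {"delta_pos":[-0.03,0,0],"twist":0,"claw":-1},
    {"delta_pos":[-0.01,0,0],"twist":0,"claw":-1},
    {"delta_pos":[-0.01,0,0],"twist":0,"claw":-1},
    {"delta_pos":[-0.01,0,0],"twist":0,"claw":-1},
    {"delta_pos":[-0.01,0,0],"twist":0,"claw":-1}
  ]
}}

```text
time_s: 12.05
tool_pos: [0.5141, -0.3135, 0.1106]
tool_rot: [-0.018, 1.0, 0.0, -0.001]
force: [-2.4, 1.2, 0.7]
gripper_width: 0.004
finger_force: 1.2
```

{"api": "step_arm", "payload": {
  "rows": [
    {"delta_pos":[-0.01,0,0],"twist":0,"claw":-1},
    {"delta_pos":[-0.01,0,0],"twist":0,"claw":-1},
    {"delta_pos":[-0.01,0,0],"twist":0,"claw":-1},
    {"delta_pos":[-0.01,0,0],"twist":0,"claw":-1},
    {"delta_pos":[0,0,0],"twist":0,"claw":-1}
  ]
}}

```text
time_s: 12.55
tool_pos: [0.5552, -0.3124, 0.111]
tool_rot: [-0.018, 1.0, -0.0, 0.001]
force: [0.4, -0.7, 0.2]
gripper_width: 0.002
finger_force: 0.0
```

{"api": "step_arm", "payload": {
  "rows": [
    {"delta_pos":[-0.005,0,0],"twist":0,"claw":-1},
    {"delta_pos":[-0.002,0,0],"twist":0,"claw":-1},
    {"delta_pos":[-0.002,0,0],"twist":0,"claw":-1},
    {"delta_pos":[0,0,0],"twist":0,"claw":-1},
    {"delta_pos":[0,0,0],"twist":0,"claw":-1}
  ]
}}

```text
time_s: 13.05
tool_pos: [0.5629, -0.3122, 0.111]
tool_rot: [-0.018, 1.0, -0.0, 0.0]
force: [0.1, 0.2, 0.5]
gripper_width: -0.002
finger_force: 0.1
```

{"api": "step_arm", "payload": {
  "rows": [
    {"delta_pos":[-0.002,0,0],"twist":0,"claw":-1},
    {"delta_pos":[-0.002,0,0],"twist":0,"claw":-1},
    {"delta_pos":[-0.001,0,0],"twist":0,"claw":-1},
    {"delta_pos":[0,0,0],"twist":0,"claw":-1},
    {"delta_pos":[0,0,0],"twist":0,"claw":-1}
  ]
}}

```text
time_s: 13.55
tool_pos: [0.5663, -0.3122, 0.111]
tool_rot: [-0.018, 1.0, 0.0, -0.002]
force: [-12.7, 1.3, 6.5]
gripper_width: -0.001
finger_force: 6.3
```

{"api": "step_arm", "payload": {
  "rows": [
    {"delta_pos":[-0.001,0,0],"twist":0,"claw":-1},
    {"delta_pos":[-0.001,0,0],"twist":0,"claw":-1},
    {"delta_pos":[0,0,0],"twist":0,"claw":-1},
    {"delta_pos":[0,0,0],"twist":0,"claw":-1},
    {"delta_pos":[0,0,0],"twist":0,"claw":-1}
  ]
}}

```text
time_s: 14.05
tool_pos: [0.5667, -0.3123, 0.111]
tool_rot: [-0.017, 1.0, 0.001, -0.005]
force: [-23.6, 3.7, 11.1]
gripper_width: 0.001
finger_force: 11.5
```

Both drawers are at their stops. Back off, lift and check.

{"api": "step_arm", "payload": {
  "rows": [
    {"delta_pos":[0.02,0,0],"twist":0,"claw":-1},
    {"delta_pos":[0.04,0,0],"twist":0,"claw":-1},
    {"delta_pos":[0.04,0,0],"twist":0,"claw":-1},
    {"delta_pos":[0,0,-0.05],"twist":0,"claw":-1},
    {"delta_pos":[0,0,-0.05],"twist":0,"claw":-1}
  ]
}}

```text
time_s: 14.55
tool_pos: [0.4677, -0.3145, 0.2092]
tool_rot: [-0.017, 1.0, 0.002, -0.002]
force: [0.5, -1.3, 2.0]
gripper_width: 0.002
finger_force: 0.0
```

{"api": "step_arm", "payload": {
  "rows": [
    {"delta_pos":[0,0,-0.05],"twist":0,"claw":-1},
    {"delta_pos":[0.03,0,0],"twist":0,"claw":-1},
    {"delta_pos":[0,0,0],"twist":0,"claw":-1},
    {"delta_pos":[0,0,0],"twist":0,"claw":-1},
    {"delta_pos":[0,0,0],"twist":0,"claw":-1}
  ]
}}

```text
time_s: 15.05
tool_pos: [0.4403, -0.3163, 0.26]
tool_rot: [-0.018, 1.0, 0.001, -0.0]
force: [-0.1, 0.8, 0.7]
gripper_width: -0.004
finger_force: 0.0
```

```bash
python3 drw.py d2.png; python3 lid.py; python3 -c "
from h import *
cv2.imwrite('pics/s2.png',bot.grab_frame('side')['img'][...,::-1])"
```

```text
top left front opening [np.float64(0.0011), np.float64(0.0008)] knob opening 0.0006
top right front opening [np.float64(0.0012), np.float64(0.0009)] knob opening 0.0013
side left front opening [np.float64(0.0002), np.float64(0.0001)] knob opening 0.0001
side right front opening [np.float64(0.0001), np.float64(-0.0)] knob opening 0.0001
side 508 tilt 0.003927202754431276 front z 0.09045140089460059 emin 0.518352277601596
side 362 tilt -0.00033822453014539447 front z 0.09039973948991098 emin 0.5168289939871002
top 736 tilt 0.004295436149653577 front z 0.09025810543432676 emin 0.5177579657645222
top 717 tilt 0.0019270047225071053 front z 0.08979674871321233 emin 0.5162557600962839
```

View pics/s2.png

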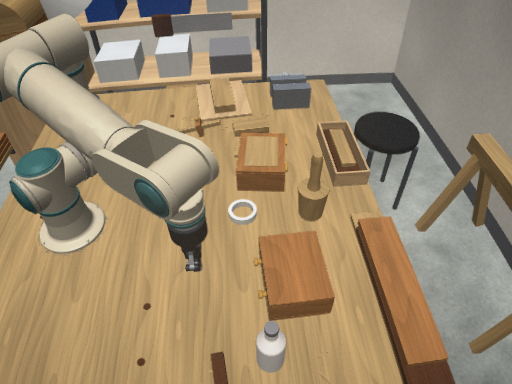

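The side view shows both drawers flush, with knobs at (257,262) and (262,294), and the lid level at (262,155). The bystanders in view haven't moved, and the arm is clear.

```bash
python3 -c "
from plant import bot
print(bot.close_job())"
```

```text
the job is handed in; nothing more can be done
None
```

Both drawers are pushed fully home and the chisel-box lid is shut; the final camera check agreed within about 1 mm, and the job was handed in at about 15 s with the arm clear.

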